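# Put the rinsed lid and ladle to drain

### The job

The rinsing is done at the serving table. First push the drip tray fully home under the draining rack; then lift the glass lid out of the steel pan and stand it upright in a free slot of the rack, down on the rack's wires, and lay the ladle on its rest with the bowl in the dish and the handle in the fork. The lid must not be dropped, and the plates in the rack and the other things on the table stay where they are.

Things in the scene. Friction and masses are not known exactly. Their poses are not given: they have to be found in the camera images.
- pan: stainless steel food pan, fixed, open-topped, 265 mm (its x) by 325 mm (its y) over the folded rim, 100 mm tall; floor 4 mm thick, inner space 239 x 299 mm, rim 13 mm wide and 5 mm thick. Stands at the right. Origin at the centre of its underside, z up, -x is the side that faces the robot
- lid: round glass saucepan lid, steel rim, black knob; 180 mm across, 0.3 kg. The outer 38 mm is a flat band 9 mm thick; the middle (104 mm across) rises to 16 mm; the knob (38 mm across) ends 40 mm above the underside. Origin: centre of the underside; z: the lid's axis, from underside to knob; at the start x points down the slope, away from the robot
- lid_center (a point): centre of the lid's rim disc, on its axis, 4.5 mm above the underside. At the start the lid leans in the pan: lowest edge on the pan's floor, underside against the top of the robot-side wall, rising towards the robot at 60 degrees from level, knob side facing up and away from the robot; its top 65 mm stand out past the pan's rim
- rack: steel wire draining rack, fixed, 230 mm (its x) by 220 mm (its y), at the left. Origin: centre of its foot at table height, z up, -x side facing the robot. Side rails along x at y = -110 and 110 mm, 89 mm high. Six slots, 22 mm clear, side by side at y = -70, -42, -14, 14, 42, 70 mm; those at 70 and 14 hold plates. A thing in a slot has its plane along x
- rack_floor (a point): middle of the rack's two floor wires (6 mm round, along y at rack x = -50 and 50 mm), on their centre line, 45 mm above the table. From each rise seven tines (6 mm round, to 123 mm above the table) at rack y = -84 to 84 mm, every 28 mm. The 180 mm lid in a slot stands on both wires, centre at x = 0, 123 mm high, top edge 213 mm; its knob fits between the two tine rows
- tray (a joint): drip tray that slides out from under the rack, along the rack's x: 0 is fully home (against its stop), positive is how far it is pulled out towards the robot, in m (range 0 to 0.09). Slides with about 1.5 N of friction and stays where it is left
- tray_front (a point): middle of the outer face of the tray's upright front plate, which is 173 mm wide and reaches from 5 to 37 mm above the table (this point at 20 mm); pushing it along the rack's +x closes the tray. Home, it stands 130 mm from the rack's origin, 11 mm ahead of the rack's front wire
- ladle: steel ladle, round black grip, 189 mm long, 0.14 kg, lying across mid-table on the flat of its bowl and the end of its grip. Origin: centre of the bowl's underside (flat 36 mm; bowl 64 mm across, 26 deep), z up, handle to -x. Handle centre line straight from (-30, 0, 24) mm to (-150, 0, 7) mm; from x = -48 to -157 mm it is a grip 14 mm thick
- ladle_grip (a point): point on the centre line of the ladle's grip, at (-110, 0, 12.7) mm in the ladle's frame; this part of the grip should lie in the rest's fork
- rest: steel ladle rest, fixed: strip 200 (its x) by 60 mm, 4 mm thick, round dish at +x, forked bracket towards -x. Origin: centre of its underside, z up. With the ladle on it, the bowl's bottom edge stands in the dish and the handle points to the rest's -x and up, in the fork: ladle origin near (55, 0, 16) mm in the rest's frame, ladle pitched 26 degrees, handle 18 degrees from level
- rest_dish (a point): centre of the dish's floor, 8 mm above the table; the dish is 80 mm across inside at the floor, 98 mm at its rim, which is 20 mm above the table
- rest_fork (a point): bottom of the fork's notch, 68 mm above the table, at x = -38 mm in the rest's frame; the notch is open upwards, 24 mm wide between prongs 4 mm thick that flare outward at the top and end 100 mm above the table
- plate_a: a white round side plate, 160 mm across, 9 mm thick, standing upright in the rack's leftmost slot (rack y = +70 mm). Bystander. Origin at the centre of its back face, z axis along the plate's own axis
- plate_b: a second such plate (160 mm across, 9 mm thick), standing upright in the rack's slot at rack y = +14 mm. Bystander. Origin at the centre of its back face, z axis along the plate's own axis
- cup: a white handleless cup, 72 mm across and 85 mm tall, between the pan and the ladle rest. Bystander. Origin at the centre of its underside
- soap: a white plastic bottle, 64 mm across and 170 mm tall, at the pan's left, far side. Bystander. Origin at the centre of its underside
- jar: a glass jar with steel cap, 76 mm across and 110 mm tall, in front of the rack, to its left. Bystander. Origin at the centre of its underside
- bowls: a nested stack of white bowls, 141 mm across and 75 mm tall, left of the rack. Bystander. Origin at the centre of its underside
- grapes: a steel bowl of green grapes, 130 mm across and 80 mm tall, at the back. Bystander. Origin at the centre of its underside
- clamshell: an open clear plastic box, 120 x 150 x 50 mm, between the robot and the pan. Bystander. Origin at the centre of its underside
Mind the look-alikes: they are no part of the job. There is more than one size of the lid; the job needs the largest.

How it is judged:
By the outcome, as a careful person would: the job done as asked, in the order asked, and still so for the second after the job is handed in, with the robot touching nothing.
It also fails if it takes over 67 s, if anything falls off the work surface, if the arm or the gripper's body presses on something with over 40 N, if the wrist force passes 120 N, or if a joint passes its speed limit or range.

### The arm

A 6-joint arm with a two-finger parallel gripper is mounted at the origin on the work surface. World frame = base frame: x ahead of the robot, y to its left, z up, the work surface at z = 0. Lengths are in mm, angles in rad, forces in N, time in s.
With the tool pointing down it reaches from about 350 to 775 mm from the base axis. Payload 7.3 kg.
Tool frame: the origin (TCP) lies at the very end of the fingers, on their centre line; the grasp point (between the pads) lies 19 mm behind it; z points along the fingers, y is the line along which they close (so a half turn about z gives the same grasp; the last joint's range is limited). The gripper opens to 92 mm and grips with 3 to 60 N. Pads are 19 mm wide; open, the fingers measure 130 mm over their backs; the gripper's body (75 mm by 190 mm) begins 47 mm behind the grasp point.
Start: joints at [1.09, 0.342, 1.524, -0, 1.275, -0.146], TCP at [172.491, 495.875, 226.741] pointing down, gripper open.
Joint ranges: [-2.53, 2.53], [-0.77, 2.02], [0.04, 2.7], [-1, 4.14], [0.28, 2.66], [-3.11, 3.11]. Speed limits (rad/s): [2.57, 2.57, 3.14, 3.14, 3.14, 3.14].

### API

Orientations are given as [roll, pitch, yaw] about the fixed x, y, z axes, in that order (R = Rz(yaw) Ry(pitch) Rx(roll)).
In Python, from plant import bot gives the robot as it stands.
- The arm moves only by the tool apply_moves, never from a script. Its argument "motion" is text: rows parted by semicolons, each of 4 numbers parted by spaces: the shift along the tool's x, y, z in m, then the turn about the tool's z in degrees. A call has 1 to 8 rows; each row shifts and turns the commanded pose from where the row before left it, along the tool's axes as they then stand; what a row does not reach is not made up. A row lasts 1/8 s, in which the tool goes at most 62.5 mm and 10.7 degrees, less where a joint would pass 70% of its speed; a pose out of reach is approached as far as the arm can. A call with a gripper value outside its range is refused whole. "fingers" is the opening, from -1 (shut) to 1 (fully open), set as the call begins (left out, the last holds). The fingers move at their own pace and stop on an object; the grip force is fixed at half the most. Time passes only in rows, so rows that do not move let the fingers close. It gives the time, the measured TCP pose, the force, the opening and the grip force at its end, in the units of the state.
- bot.get_obs(): the state, without advancing time (a new reading comes with each control period).
- bot.capture(name): name is "scene" or "side" or "wrist"; returns a dict with "img" (384x512x3 uint8, blue, green, red), "range_z" (384x512 float32, mm along the optical axis (not along the pixel's ray), 0 where there is no reading), "fx", "fy", "cx", "cy" (pixels), "D" ([k1, k2, p1, p2, k3] as OpenCV has them; the pictures are not rectified), "world_from_camera" (4x4, takes a point from camera to world coordinates); the wrist camera has in their place "mount" (4x4, takes a point from camera to tool coordinates, whose origin is the TCP and whose axes are the flange's). Camera axes: x right, y down, z forward; pixel columns grow to the right and rows downward; lengths in mm; the calibration is good to about 2 mm. A picture is of the moment at which its call begins: read the wrist's pose just before it.
- bot.close_job(): hands the job in; it is judged then, once.
Trained networks look in a picture, given as the dict that the camera call returned (one of the last four; its "shot" number tells which), for a name from the list of things; names that differ only in an ending like _2 or _b are one class to them, and where a whole thing is asked for, a point or a joint stands for the part that bears it (a point fixed in the world has none). Each returns a list of dicts, best first, with "p" (0 to 1); they miss things now and then, are a little off and sometimes report something else, mostly with a low value. They report only what shows in the picture. A call takes as long as a camera call. They do not tell look-alikes from the thing itself.
- bot.cut_out(picture, thing): "pixels" (384x512 bool, what is visible of it) and "point" ([column, row] in pixels, amid what is visible of it).
The state is a dict: "time": time; "joint_positions": joint angles; "dq": joint speeds; "tau": joint torques, N m; "tool_pos": TCP position; "tcp_rot": TCP orientation; "contact_force": force on the tool from outside, world axes, zero at the start; "moment": the same for the moment, N m; "grip_width": finger opening in mm; "finger_force": force on a finger pad.
Only numpy, scipy, OpenCV 4.12 (cv2) and the standard library are available. Lean on these libraries where they do the work, as an engineer would, in place of code of your own. Each camera call takes 0.05 s, during which the arm holds its last target. There are 200 camera calls.

## Working session

There is one attempt and no reset: what is moved stays moved. The work goes in short steps, Python scripts to look and compute and a tool call to move; the robot and the scene stay as the last step left them, time stands still between calls to the robot, and variables do not carry over. Pictures are saved under pics/ and viewed, at most 10 in all, crops included, and the job is handed in when it is done.

Besides the shell and the picture viewer there is one more tool, called after "Call:" as name(argument=value, ...) on one line, values as JSON. apply_moves: Moves the arm, as the interface text tells. Its arguments: {"type":"object","properties":{"motion":{"type":"string"},"fingers":{"type":"number"}},"required":["motion"]}

```bash
ls; mkdir -p pics; cat > h.py <<'E'
import numpy as np, cv2
from plant import bot
from scipy.spatial.transform import Rotation as R
def T_tool(o):
    T=np.eye(4); T[:3,:3]=R.from_euler('xyz',o['tcp_rot']).as_matrix(); T[:3,3]=o['tool_pos']; return T
def shot(name):
    o=bot.get_obs(); c=bot.capture(name)
    c['W']=np.array(c['world_from_camera']) if 'world_from_camera' in c else T_tool(o)@np.array(c['mount'])
    return c
def cloud(c,mask=None):
    z=c['range_z']; m=(z>0) if mask is None else (mask&(z>0))
    v,u=np.nonzero(m)
    K=np.array([[c['fx'],0,c['cx']],[0,c['fy'],c['cy']],[0,0,1.]])
    p=cv2.undistortPoints(np.stack([u,v],1).astype(np.float64)[:,None],K,np.array(c['D'],float))[:,0]
    d=z[v,u].astype(float)
    P=np.c_[p*d[:,None],d]
    return P@c['W'][:3,:3].T+c['W'][:3,3], np.stack([u,v],1)
E
cat > a.py <<'E'
from h import *
np.set_printoptions(precision=1,suppress=True)
ims=[]
for n in ['scene','side']:
    c=shot(n); ims.append(c['img']); print(n,c['W'][:3,3])
    for t in ['pan','lid','rack','tray','ladle','rest','plate_a','cup','soap','jar','bowls','grapes','clamshell']:
        for r in bot.cut_out(c,t)[:4]:
            if r['p']<.25: continue
            P,_=cloud(c,r['pixels'])
            if len(P)<5: print(n,t,'nodepth',r['point']);continue
            print(t,round(r['p'],2),np.array(r['point']),len(P),'med',np.median(P,0),'lo',np.percentile(P,2,axis=0),'hi',np.percentile(P,98,axis=0))
    np.savez('c_'+n,**{k:np.array(v) for k,v in c.items()})
    cv2.imwrite(f'pics/{n}0.png',cv2.resize(c['img'],(800,600)))
print(bot.get_obs())
E
python3 a.py
```

```text
pics
scene [ 928.   492.2 1162.7]
pan 0.73 [142.5 168.4] 6121 med [ 711.3 -363.8   10.5] lo [ 576.4 -513.5    0.7] hi [ 848.7 -166.4  104. ]
lid 0.88 [171.9 143.5] 1005 med [ 592.2 -335.6  103.9] lo [ 546.8 -424.3   19.2] hi [ 635.  -263.2  160.6]
lid 0.82 [259.3 107.4] 670 med [ 195.8 -334.4    7.6] lo [ 129.  -398.3    0.5] hi [ 253.7 -279.7   31.4]
rack 0.74 [395.6 236.2] 809 med [286.1 402.3  90.7] lo [235.7 367.7   7.4] hi [303.  434.9 114.5]
rack 0.55 [311.9 257.1] 4606 med [511.6 254.1  12.2] lo [367.7 151.4   1.8] hi [674.9 385.3 116. ]
tray 0.67 [317.6 254.7] 3120 med [496.4 257.9  10.3] lo [363.8 164.5   4.8] hi [615.2 361.7  76.8]
tray 0.55 [317.6 260.6] 323 med [553.  303.6 156. ] lo [466.7 268.8   8.2] hi [614.2 323.7 192.6]
ladle 0.59 [213.2 240.8] 447 med [690.6  -8.9  16.1] lo [656.1 -46.6   1.3] hi [731.2 119.5  31. ]
rest 0.63 [271.8 212.8] 1192 med [493.   47.5   9.6] lo [379.    1.7  -0.1] hi [568.  103.   71.1]
plate_a 0.82 [314.6 258.8] 246 med [559.9 305.8 164.7] lo [486.4 281.7  61.5] hi [613.1 323.8 192.5]
plate_a 0.58 [334.7 269.9] 146 med [548.1 359.2 181.2
[... 2843 characters left out ...]
2 [169.7 190.7] 687 med [785.9  72.6  52. ] lo [735.9   1.6  25.3] hi [853.9 122.   71.7]
clamshell 0.79 [299.  153.1] 873 med [ 373.  -382.9   14.9] lo [ 298.1 -450.4   -4.7] hi [ 445.2 -277.    49.1]
clamshell 0.41 [271.5 295.4] 414 med [277.7 420.8 102.7] lo [249.8 374.2   7.4] hi [298.2 440.3 112.1]
{'time': 1.4, 'joint_positions': array([ 1.1,  0.3,  1.5,  0. ,  1.3, -0.1]), 'dq': array([ 0., -0.,  0., -0., -0.,  0.]), 'tau': array([  0. , -43.1, -24.4,   0.1,   0. ,   0. ]), 'tool_pos': array([172.5, 495.9, 226.7]), 'tcp_rot': array([ 3.1, -0. ,  2.8]), 'contact_force': array([-0.7, -0.1,  0.8]), 'moment': array([ 0. , -0.1,  0. ]), 'finger_force': 0.0, 'grip_width': 92.03822599082501}
```

View pics/scene0.png

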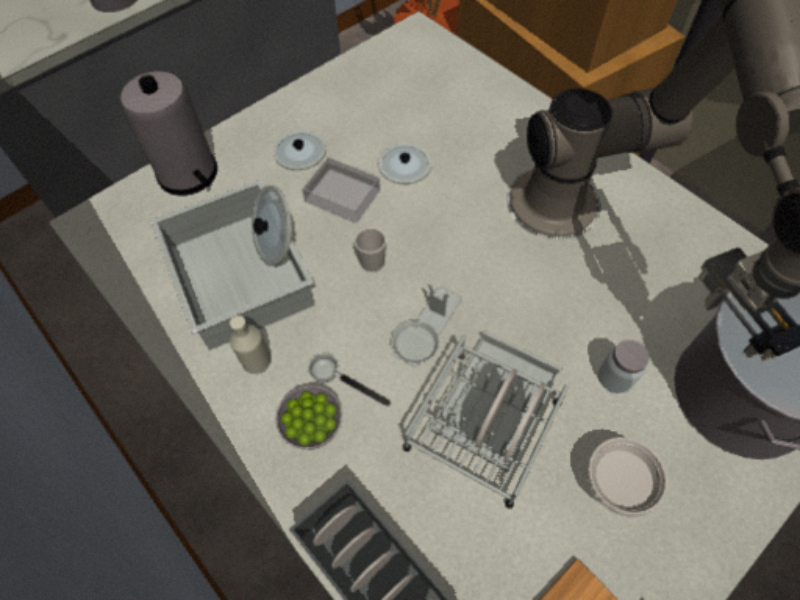

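View pics/side0.png

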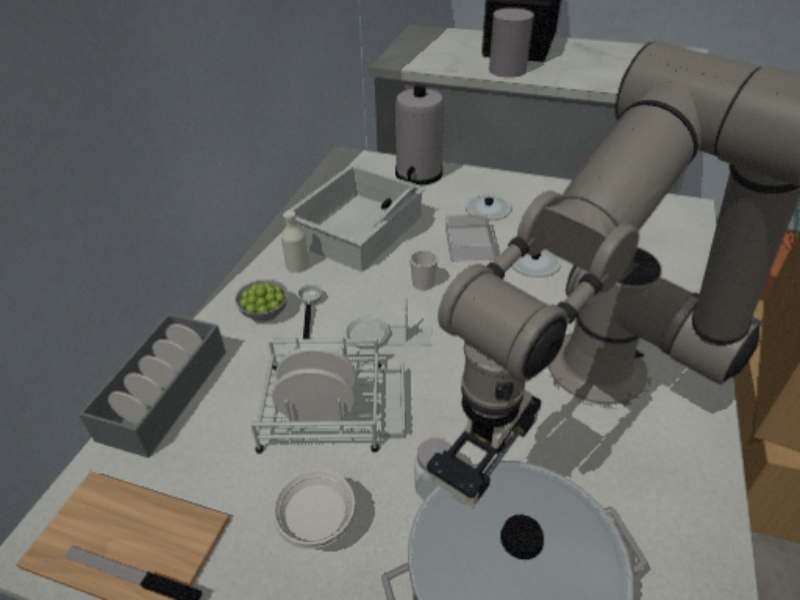

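Candidates for the lid, by pixel in the 800x600 scene view. The list covers the lid leaning in the pan (270,225), two smaller lids lying flat on the table (300,150) and (405,163), and a big pot's lid off the table (780,290). I choose the leaning one at (270,225). The white plates in the grey crate at (350,540) are look-alikes for the rack plates.

```bash
cat > fit.py <<'E'
from h import *
np.set_printoptions(precision=1,suppress=True)
PP=[]
for n in ['scene','side']:
    d=np.load(f'c_{n}.npz'); c={k:d[k] for k in d.files}
    P,_=cloud(c); PP.append(P)
def box(P,x0,x1,y0,y1,z0,z1): return P[(P[:,0]>x0)&(P[:,0]<x1)&(P[:,1]>y0)&(P[:,1]<y1)&(P[:,2]>z0)&(P[:,2]<z1)]
def rect(Q): return cv2.minAreaRect(Q[:,:2].astype(np.float32))
def circ(Q):
    A=np.c_[2*Q[:,:2],np.ones(len(Q))]; s=np.linalg.lstsq(A,(Q[:,:2]**2).sum(1),rcond=None)[0]
    return s[:2],np.sqrt(s[2]+s[0]**2+s[1]**2)
def line(Q):
    m=Q[:,:2].mean(0); w=np.linalg.svd(Q[:,:2]-m,full_matrices=False)[2][0]; return m,np.degrees(np.arctan2(w[1],w[0]))
for n,P in zip(['scene','side'],PP):
    print('==',n)
    print('pan rim',rect(box(P,540,880,-540,-150,94,106)))
    print('rack rail',rect(box(P,340,720,120,460,84,95)))
    for nm,b in [('plateB',(440,640,270,330,130,200)),('plateA',(440,640,331,385,130,200))]:
        Q=box(P,*b); print(nm,len(Q),line(Q))
    q=box(P,340,420,140,400,12,40); print('trayfront',len(q),line(q) if len(q)>5 else '',np.median(q,0) if len(q) else '')
    q=box(P,640,745,-60,130,3,40); print('ladle',len(q),line(q))
    q=q[q[:,1]<30]; 
    r=q[q[:,2]>18]; print(' bowl',len(r),circ(r),r[:,:2].min(0),r[:,:2].max(0))
    h=box(P,640,745,30,130,4,40); print(' handle',len(h),line(h),h.min(0),h.max(0))
    q=box(P,350,600,-10,115,14,24); print('dish rim',len(q),circ(q),rect(q))
    q=box(P,350,480,-10,115,40,104); print('fork',len(q),q.mean(0) if len(q) else '',line(q) if len(q)>3 else '', rect(q) if len(q)>3 else '')
    q=box(P,350,600,-10,115,3,24); print('rest all',rect(q))
    q=box(P,530,600,-440,-240,104,175)
    m=q.mean(0); w=np.linalg.svd(q-m,full_matrices=False)[2][2]; print('lid top',len(q),m,'n',w*np.sign(w[0]),'max z',q[q[:,2].argmax()], 'lo',q.min(0),'hi',q.max(0))
    k=box(P,600,660,-400,-280,60,130); print('knob?',len(k),k.mean(0) if len(k) else '')
o=bot.get_obs(); print(o['tcp_rot'],R.from_euler('xyz',o['tcp_rot']).as_matrix())
c=np.load('c_scene.npz')['img']; cv2.imwrite('pics/lid.png',cv2.resize(c[90:200,90:300],None,fx=3.8,fy=3.8,interpolation=cv2.INTER_CUBIC))
E
python3 fit.py
```

```text
== scene
pan rim ((700.4866333007812, -342.38201904296875), (330.9361267089844, 267.8970947265625), 75.52565002441406)
rack rail ((544.0263671875, 284.4927978515625), (237.7902374267578, 229.27784729003906), 18.38661766052246)
plateB 217 (array([553.1, 303.5]), np.float64(16.53731177525863))
plateA 171 (array([541.4, 357.5]), np.float64(18.28740463734272))
trayfront 331 (array([384.4, 237.4]), np.float64(104.60003203201235)) [384.9 238.3  26.4]
ladle 729 (array([691.2,  26.1]), np.float64(98.35017749717602))
 bowl 116 (array([703.1, -12.9]), np.float64(32.146507556280234)) [673.3 -51.8] [736.3  29.7]
 handle 249 (array([682.7,  77.5]), np.float64(124.05086788060808)) [640.4  30.5   4. ] [744.1 129.5  39.8]
dish rim 216 (array([512.1,  57.7]), np.float64(49.21556842778263)) ((503.473876953125, 52.88184356689453), (143.5603485107422, 101.46541595458984), 19.555908203125)
fork 85 [435.8  34.7  67.2] (array([435.8,  34.7]), np.float64(107.23527464372492)) ((435.7554016113281, 34.67444610595703), (6.259453773498535, 45.70166015625), 18.530845642089844)
rest all ((475.03912353515625, 52.35
[... 962 characters left out ...]

dish rim 81 (array([514.9,  68.5]), np.float64(51.5145025336241)) ((506.5447692871094, 70.9753189086914), (99.87570190429688, 135.27481079101562), 62.06551742553711)
fork 32 [428.8  49.4  73.7] (array([428.8,  49.4]), np.float64(104.13128432759068)) ((432.0578308105469, 40.66915512084961), (3.8204894065856934, 46.49074935913086), 17.27765655517578)
rest all ((480.26025390625, 52.33148956298828), (226.37098693847656, 122.07906341552734), 0.9847779870033264)
lid top 117 [ 563.2 -315.4  135.1] n [ 0.8 -0.2  0.5] max z [ 553.3 -314.4  161.3] lo [ 535.8 -415.2  104. ] hi [ 598.5 -252.4  161.3]
knob? 31 [ 608.7 -341.1  102.1]
[ 3.1 -0.   2.8] [[-0.9  0.3  0. ]
 [ 0.3  0.9  0. ]
 [ 0.   0.  -1. ]]
```

View pics/lid.png

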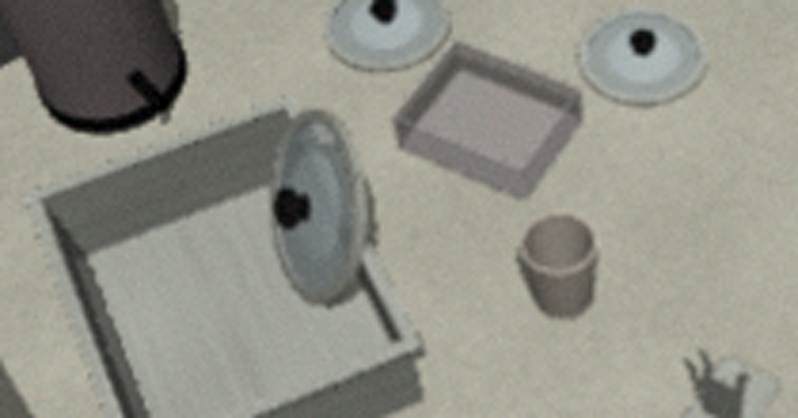

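The crop confirms it: the big lid leans on the robot-side pan wall, knob at crop (290,207), rim top clear of the wall. I go to the tray first.

```bash
cat > go.py <<'E'
# usage: go.py x y z yawdeg : total shift in present tool axes (m) and turn about tool z (deg)
import sys; from h import *
o=bot.get_obs(); t=np.array([float(a) for a in sys.argv[1:4]]); M=R.from_euler('xyz',o['tcp_rot']).as_matrix()
yaw=np.degrees(np.arctan2(M[1,0],M[0,0])); d=M.T@(t-o['tool_pos'])/1000
turn=-(float(sys.argv[4])-yaw+180)%360-180 if 0 else -(((float(sys.argv[4])-yaw)+180)%360-180)
print('t',round(o['time'],2),'pos',np.round(o['tool_pos'],1),'yaw',round(yaw,1),'q6',np.round(o['joint_positions'][[0,5]],2),'shift',np.round(d,4),'dist',round(np.linalg.norm(d),4),'turn',round(turn,1),'F',np.round(o['contact_force'],1),'w',round(o['grip_width'],1))
E
python3 go.py 339 219 226 198.2
```

```text
t 1.4 pos [172.5 495.9 226.7] yaw 160.8 q6 [ 1.09 -0.15] shift [-0.2482 -0.2068  0.0007] dist 0.3231 turn -37.4 F [-0.7 -0.1  0.8] w 92.0
```

Call:
apply_moves(motion="-0.0414 -0.0345 0 0;-0.0414 -0.0345 0 0;-0.0414 -0.0345 0 0;-0.0414 -0.0345 0 0;-0.0414 -0.0345 0 0;-0.0414 -0.0345 0 0;0 0 0.03 -9.4;0 0 0.03 -9.4")

```text
time: 2.4
tool_pos: [339.9, 218.0, 166.4]
tcp_rot: [3.141, 0.002, 3.138]
contact_force: [1.0, 0.0, 0.2]
grip_width: 91.9
finger_force: 0.0
```

Call:
apply_moves(motion="0 0 0.03 -9.3;0 0 0.03 -9.3;0 0 0 0;0 0 0 0")

```text
time: 2.9
tool_pos: [339.7, 219.0, 107.6]
tcp_rot: [3.141, 0.001, -2.827]
contact_force: [1.0, -0.3, 0.4]
grip_width: 91.5
finger_force: 0.0
```

```bash
python3 go.py 339 219 27 198.2; cat > w.py <<'E'
import sys; from h import *
c=shot('wrist'); d={k:np.array(v) for k,v in c.items()}; np.savez('c_wrist',**d)
cv2.imwrite('pics/'+sys.argv[1]+'.png',c['img'])
P,_=cloud(c); np.save('wp',P)
E
python3 w.py w1; python3 - <<'E'
from fit import box,line,rect
import numpy as np
P=np.load('wp.npy'); a=np.radians(18.2); Rm=np.array([[np.cos(a),np.sin(a)],[-np.sin(a),np.cos(a)]])
Q=P.copy(); Q[:,:2]=(P[:,:2]-[543,286])@Rm.T
np.save('wq.npy',Q)
q=Q[(Q[:,2]>10)&(Q[:,2]<36)&(Q[:,0]<-120)&(Q[:,0]>-230)&(abs(Q[:,1])<95)]
print(len(q),np.percentile(q,[1,5,50,95,99],axis=0) if len(q) else 0)
E
```

```text
t 2.9 pos [339.7 219.  107.6] yaw -162.0 q6 [ 0.38 -1.5 ] shift [0.0008 0.0002 0.0806] dist 0.0806 turn -0.2 F [ 1.  -0.3  0.4] w 91.5
== scene
pan rim ((700.4866333007812, -342.38201904296875), (330.9361267089844, 267.8970947265625), 75.52565002441406)
rack rail ((544.0263671875, 284.4927978515625), (237.7902374267578, 229.27784729003906), 18.38661766052246)
plateB 217 (array([553.1, 303.5]), np.float64(16.53731177525863))
plateA 171 (array([541.4, 357.5]), np.float64(18.28740463734272))
trayfront 331 (array([384.4, 237.4]), np.float64(104.60003203201235)) [384.9 238.3  26.4]
ladle 729 (array([691.2,  26.1]), np.float64(98.35017749717602))
 bowl 116 (array([703.1, -12.9]), np.float64(32.146507556280234)) [673.3 -51.8] [736.3  29.7]
 handle 249 (array([682.7,  77.5]), np.float64(124.05086788060808)) [640.4  30.5   4. ] [744.1 129.5  39.8]
dish rim 216 (array([512.1,  57.7]), np.float64(49.21556842778263)) ((503.473876953125, 52.88184356689453), (143.5603485107422, 101.46541595458984), 19.555908203125)
fork 85 [435.8  34.7  67.2] (array([435.8,  34.7]), np.float64(107.23527464372492))
[... 1223 characters left out ...]
 135.27481079101562), 62.06551742553711)
fork 32 [428.8  49.4  73.7] (array([428.8,  49.4]), np.float64(104.13128432759068)) ((432.0578308105469, 40.66915512084961), (3.8204894065856934, 46.49074935913086), 17.27765655517578)
rest all ((480.26025390625, 52.33148956298828), (226.37098693847656, 122.07906341552734), 0.9847779870033264)
lid top 117 [ 563.2 -315.4  135.1] n [ 0.8 -0.2  0.5] max z [ 553.3 -314.4  161.3] lo [ 535.8 -415.2  104. ] hi [ 598.5 -252.4  161.3]
knob? 31 [ 608.7 -341.1  102.1]
[ 3.1  0.  -2.8] [[-1.  -0.3  0. ]
 [-0.3  1.   0. ]
 [-0.   0.  -1. ]]
1451 [[-174.   -70.1   10.1]
 [-173.7  -64.    10.7]
 [-170.9   -0.6   21.5]
 [-167.2   63.7   35.6]
 [-140.1   69.8   35.9]]
```

Call:
apply_moves(motion="0 0 0.04 0;0 0 0.04 0;-0.015 0 0 0;-0.015 0 0 0;-0.015 0 0 0;-0.01 0 0 0;-0.01 0 0 0")

```text
time: 3.82
tool_pos: [401.4, 239.3, 27.4]
tcp_rot: [3.141, 0.001, -2.824]
contact_force: [-2.3, -0.8, 1.2]
grip_width: 91.4
finger_force: 1.0
```

Call:
apply_moves(motion="-0.004 0 0 0;-0.004 0 0 0")

```text
time: 4.08
tool_pos: [408.5, 241.6, 26.8]
tcp_rot: [3.141, -0.0, -2.824]
contact_force: [-1.5, -0.8, 1.1]
grip_width: 92.0
finger_force: 0.8
```

Call:
apply_moves(motion="-0.002 0 0 0;0 0 0 0")

```text
time: 4.32
tool_pos: [409.4, 241.9, 26.6]
tcp_rot: [-3.142, -0.002, -2.824]
contact_force: [-5.2, -2.1, 3.8]
grip_width: 91.8
finger_force: 2.3
```

Call:
apply_moves(motion="-0.002 0 0 0;-0.001 0 0 0;0 0 0 0")

```text
time: 4.7
tool_pos: [409.5, 242.0, 26.3]
tcp_rot: [-3.141, -0.008, -2.823]
contact_force: [-11.7, -3.8, 9.5]
grip_width: 92.2
finger_force: 6.3
```

Call:
apply_moves(motion="0.03 0 0 0;0.035 0 0 0;0.01 0 -0.06 0;0 0 -0.06 0;0 0 -0.06 0;0 0 -0.06 0;0 0 0 0")

```text
time: 5.58
tool_pos: [344.6, 220.8, 271.4]
tcp_rot: [3.141, 0.012, -2.824]
contact_force: [0.6, 0.6, -1.3]
grip_width: 91.4
finger_force: 0.0
```

```bash
sed -i 's/^P,_=cloud(c); np.save.*/P,_=cloud(c); np.save("wp",P)/' w.py; cat > geo.py <<'E'
import numpy as np, cv2
exec(open('fit.py').read().split('for n,P in zip')[0])
E
python3 w.py w2; python3 - <<'E'
from geo import *
P=np.load('wp.npy'); a=np.radians(18.2); Rm=np.array([[np.cos(a),np.sin(a)],[-np.sin(a),np.cos(a)]])
Q=P.copy(); Q[:,:2]=(P[:,:2]-[543,286])@Rm.T
q=Q[(Q[:,2]>10)&(Q[:,2]<36)&(Q[:,0]<-122)&(Q[:,0]>-230)&(abs(Q[:,1])<95)]
print('tray',len(q),np.percentile(q,[1,5,50,95,99],axis=0))
q=Q[(Q[:,2]>80)&(Q[:,2]<96)&(abs(abs(Q[:,1])-110)<15)]; 
for s in (-1,1):
    r=q[q[:,1]*s>0]; print('rail',s,len(r),np.median(r,0), line(r) if len(r)>9 else '')
q=Q[(Q[:,2]>70)&(Q[:,2]<126)&(abs(Q[:,1])<100)]
for y in range(-84,85,28):
    for x in(-50,50):
        r=q[(abs(q[:,0]-x)<14)&(abs(q[:,1]-y)<9)]; print(x,y,len(r),np.median(r,0) if len(r) else '')
E
```

```text
tray 515 [[-130.7  -82.9   10.9]
 [-130.6  -75.    11.4]
 [-128.2    4.3   21. ]
 [-125.6   78.2   35.8]
 [-125.3   86.2   36. ]]
rail -1 198 [   3.8 -106.6   89.1] (array([   0.7, -106.9]), np.float64(-0.4668875737180972))
rail 1 147 [ -1.8 109.9  88.9] (array([ -4.1, 110.1]), np.float64(0.9250863911789652))
-50 -84 10 [-48.8 -81.4 122.4]
50 -84 14 [ 50.4 -81.4  74.7]
-50 -56 10 [-49.6 -54.2 123.2]
50 -56 14 [ 50.4 -53.9  73.9]
-50 -28 10 [-49.1 -26.2 122.7]
50 -28 18 [ 50.4 -25.7  72.8]
-50 0 10 [-49.2   1.8 123.1]
50 0 0 
-50 28 9 [-48.9  29.8 122.6]
50 28 0 
-50 56 9 [-49.   57.1 122.9]
50 56 0 
-50 84 10 [-48.8  85.  122.4]
50 84 0
```

View pics/w2.png

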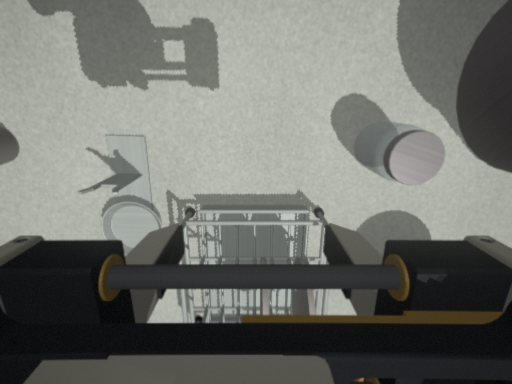

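Tray is home (front plate flush in front of the rack wire at (250,200); depth puts it at rack x = -130). Now a lid fit from the stored cloud.

```bash
python3 - <<'E'
from geo import *
from scipy.optimize import least_squares
P=PP[0]; th=np.radians(-14.6); ph=np.radians(60)
n=np.array([np.cos(th)*np.sin(ph),np.sin(th)*np.sin(ph),np.cos(ph)]); u=np.array([-np.cos(th)*np.cos(ph),-np.sin(th)*np.cos(ph),np.sin(ph)]); v=np.cross(n,u)
q=box(P,530,700,-450,-230,20,175); 
s=q@n; top=box(P,530,590,-440,-240,125,175)@n; s0=np.median(top); print('plane offset',s0,np.std(top),len(top))
k=q[abs(s-s0)<4]; U=np.c_[k@v,k@u]
hull=cv2.convexHull(U.astype(np.float32))[:,0]
f=least_squares(lambda p:np.hypot(hull[:,0]-p[0],hull[:,1]-p[1])-90,[U[:,0].mean(),U[:,1].mean()],loss='soft_l1',f_scale=2)
c=f.x; print(len(k),len(hull),'res',np.round(f.fun,1))
C=v*c[0]+u*c[1]+n*s0; print('face centre',C,'top edge',C+90*u,'bottom',C-90*u, 'knob pts',)
kb=q[(q@n-s0>22)&(np.hypot(q@v-c[0],q@u-c[1])<35)]; print('knob',len(kb),(kb@v-c[0]).mean(),(kb@u-c[1]).mean(),(kb@n-s0).max())
E
python3 go.py 553 -313 240 75.4
```

```text
plane offset 615.866861501711 2.5007986156819033 281
695 28 res [ 4.9  1.7  0.7 -1.7 -1.6 -2.8 -3.2 -4.4 -3.4 -3.  -4.   1.5 -0.4  0.7
  3.7  0.8 -1.  -1.2 -1.1 -1.5 -1.5 -1.6 -1.3 -0.9 -7.4 -6.7 -0.9  8.1]
face centre [ 591.2 -345.2   90.1] top edge [ 547.6 -333.9  168.1] bottom [ 634.7 -356.6   12.2] knob pts
knob 61 -4.330064732695949 0.30491084538069857 34.99561029301708
t 5.62 pos [343.3 220.2 268.7] yaw -161.8 q6 [ 0.38 -1.51] shift [-0.0324 -0.5721  0.0286] dist 0.5737 turn 122.8 F [-1.1 -0.2 -0.2] w 92.4
```

```bash
python3 go.py 556 -333.5 205 75.4
```

```text
t 5.62 pos [343.3 220.2 268.7] yaw -161.8 q6 [ 0.38 -1.51] shift [-0.0286 -0.5925  0.0636] dist 0.5966 turn 122.8 F [-1.1 -0.2 -0.2] w 92.4
```

Call:
apply_moves(motion="-0.003 -0.058 0 0;-0.003 -0.058 0 0;-0.003 -0.058 0 0;-0.003 -0.058 0 0;-0.003 -0.058 0 0;-0.003 -0.058 0 0;-0.003 -0.058 0 0;-0.003 -0.058 0 0")

```text
time: 6.62
tool_pos: [509.9, -215.4, 264.7]
tcp_rot: [3.14, -0.001, -2.824]
contact_force: [0.3, -0.1, 0.6]
grip_width: 92.1
finger_force: 0.0
```

Call:
apply_moves(motion="-0.003 -0.058 0 0;-0.002 -0.058 0 0;0 0 0 10.3;0 0 0 10.3;0 0 0 10.3;0 0 0 10.3;0 0 0 10.3;0 0 0 10.3", fingers=0.2)

```text
time: 7.62
tool_pos: [550.5, -322.1, 264.3]
tcp_rot: [-3.141, -0.003, 2.375]
contact_force: [0.5, -0.0, 0.0]
grip_width: 54.7
finger_force: 0.0
```

Call:
apply_moves(motion="0 0 0.01 10.3;0 0 0.01 10.3;0 0 0.01 10.3;0 0 0.01 10.3;0 0 0.01 10.3;0 0 0.01 9.5;0 0 0 0")

```text
time: 8.5
tool_pos: [550.0, -321.7, 203.9]
tcp_rot: [-3.138, -0.002, 1.318]
contact_force: [0.6, 0.5, 0.4]
grip_width: 55.2
finger_force: 0.0
```

```bash
python3 go.py 556 -333.5 132 75.4; python3 w.py w3; python3 - <<'E'
from geo import *
P=np.load('wp.npy'); q=box(P,520,620,-440,-230,110,175)
print(len(q)); 
if len(q)>5: print(q[q[:,2].argmax()],np.percentile(q,[2,50,98],axis=0)); t=q[q[:,2]>np.percentile(q[:,2],95)-4]; print(t.mean(0))
E
```

```text
t 8.5 pos [ 550.  -321.7  203.9] yaw 75.5 q6 [-0.65 -0.4 ] shift [-0.01    0.009   0.0719] dist 0.0731 turn 0.1 F [0.6 0.5 0.4] w 55.2
5284
[ 549.4 -337.1  165. ] [[ 543.6 -385.7  110.9]
 [ 570.8 -326.7  133.5]
 [ 611.2 -265.6  162.4]]
[ 550.7 -332.8  160.5]
```

View pics/w3.png

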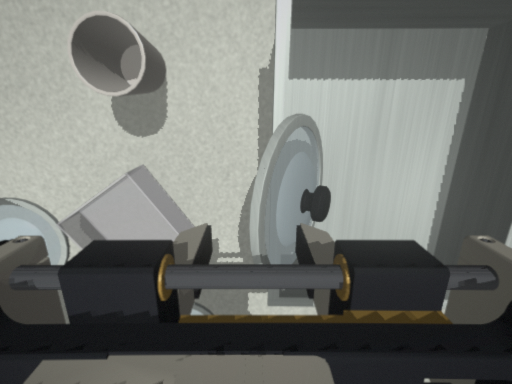

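Call:
apply_moves(motion="-0.01 0.009 0.02 0;0 0 0.026 0;0 0 0.026 0;0 0 0 0")

```text
time: 9.05
tool_pos: [555.8, -333.8, 131.3]
tcp_rot: [-3.136, -0.002, 1.317]
contact_force: [0.8, 0.6, -0.2]
grip_width: 55.2
finger_force: 0.0
```

Call:
apply_moves(motion="0 0.008 0 0;0 0.008 -0.001 0;0 0.008 -0.002 0;0 0.008 -0.003 0;0 0.008 -0.003 0;0 0 0 0")

```text
time: 9.8
tool_pos: [596.4, -344.3, 143.9]
tcp_rot: [3.141, 0.0, 1.317]
contact_force: [-0.6, 0.2, -0.5]
grip_width: 54.9
finger_force: 0.3
```

```bash
python3 go.py 556 -333.5 132 75.4; cat > lid.py <<'E'
from geo import *
import sys; from h import shot,cloud,bot
c=shot('wrist'); cv2.imwrite('pics/'+sys.argv[1]+'.png',c['img']); P,_=cloud(c)
r=bot.cut_out(c,'lid')
for d in r[:3]:
    if d['p']<.3: continue
    m=cv2.erode(d['pixels'].astype(np.uint8),np.ones((5,5)))>0
    Q,_=cloud(c,m); 
    if len(Q)<50: continue
    med=np.median(Q,0); Q=Q[np.linalg.norm(Q-med,axis=1)<130]
    w=None; best=0; rng=np.random.default_rng(0)
    for _ in range(200):
        a,b,e=Q[rng.choice(len(Q),3,False)]; nn=np.cross(b-a,e-a); L=np.linalg.norm(nn)
        if L<100: continue
        nn/=L; k=(abs((Q-a)@nn)<2.5).sum()
        if k>best: best=k; w=nn; p0=a
    I=Q[abs((Q-p0)@w)<2.5]; m=I.mean(0); w=np.linalg.svd(I-m,full_matrices=False)[2][2]
    print(round(d['p'],2),len(Q),best,'n',w,'elev',np.degrees(np.arcsin(w[2])),'az',np.degrees(np.arctan2(w[1],w[0])),'zrange',I[:,2].min(),I[:,2].max(),'mean',m)
E
python3 lid.py w4
```

```text
t 9.8 pos [ 596.4 -344.3  143.9] yaw 75.4 q6 [-0.63 -0.38] shift [ 0.0003 -0.0419  0.0119] dist 0.0435 turn 0.0 F [-0.6  0.2 -0.5] w 54.9
0.68 12034 7630 n [-0.9  0.2 -0.3] elev -20.256519291137703 az 165.20940392857582 zrange 12.892284398830554 176.1916976775206 mean [ 601.4 -319.4  128.7]
```

Call:
apply_moves(motion="0 0.008 -0.002 0;0 0.008 -0.002 0;0 0.006 -0.001 0;0 0 0 0")

```text
time: 10.4
tool_pos: [617.5, -349.8, 148.5]
tcp_rot: [3.141, -0.0, 1.317]
contact_force: [-0.6, 0.2, 0.4]
grip_width: 54.8
finger_force: 0.2
```

```bash
python3 go.py 556 -333.5 132 75.4; python3 lid.py w5
```

```text
t 10.4 pos [ 617.5 -349.8  148.5] yaw 75.4 q6 [-0.62 -0.37] shift [ 0.0003 -0.0636  0.0165] dist 0.0657 turn 0.0 F [-0.6  0.2  0.4] w 54.8
0.96 9724 5812 n [-0.9  0.2 -0.2] elev -12.992281113881477 az 165.20206924051806 zrange 16.19295128200241 181.81876354834137 mean [ 616.2 -322.6  136.5]
```

Call:
apply_moves(motion="0 0 -0.003 0;0 0 -0.003 0;0 0 0 0;0 0 0 0;0 0 0 0;0 0 0 0;0 0 0 0;0 0 0 0", fingers=-1)

```text
time: 11.5
tool_pos: [617.0, -349.8, 155.0]
tcp_rot: [3.141, 0.0, 1.316]
contact_force: [-1.0, 0.8, 4.1]
grip_width: 8.7
finger_force: 30.0
```

```bash
python3 lid.py w6;  python3 go.py 556 -333.5 132 75.4
```

```text
0.94 3192 1659 n [-1.   0.2 -0.2] elev -10.109898398642372 az 168.1216107803461 zrange 96.47513631535739 184.89225710092785 mean [ 626.3 -325.8  163.4]
0.73 50186 36222 n [ 0.  0. -1.] elev -89.89574798226117 az 13.32343560203813 zrange 1.9074980403038353 7.904631299156506 mean [ 741.4 -295.3    4.6]
t 11.6 pos [ 617.  -349.8  155. ] yaw 75.4 q6 [-0.62 -0.37] shift [ 0.0004 -0.0631  0.023 ] dist 0.0672 turn 0.0 F [-1.2  1.3  4.7] w 9.0
```

View pics/w6.png

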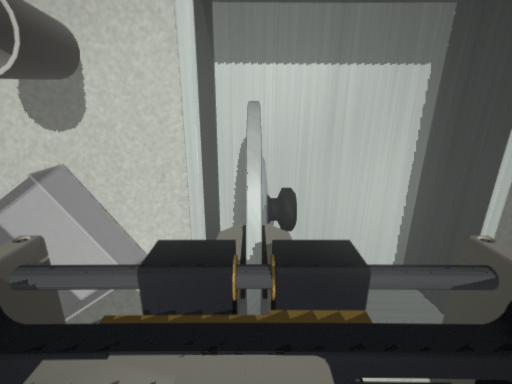

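The lid sits upright between the pads (width 9 mm, knob at (285,208) on the +y tool side). I lift it.

Call:
apply_moves(motion="0 0 -0.01 0;0 0 -0.02 0;0 0 -0.03 0;0 0 -0.03 0;0 0 -0.03 0;0 0 -0.02 0;0 0 -0.01 0;0 0 0 0")

```text
time: 12.6
tool_pos: [617.1, -349.8, 304.6]
tcp_rot: [3.142, -0.0, 1.316]
contact_force: [-0.0, -0.2, -3.8]
grip_width: 8.7
finger_force: 30.0
```

```bash
cat > held.py <<'E'
from geo import *
from h import shot,cloud,bot,T_tool
# lid in tool frame from every camera
o=bot.get_obs(); Ti=np.linalg.inv(T_tool(o)); 
for n in ['scene','side','wrist']:
    c=shot(n); P,_=cloud(c); Q=P@Ti[:3,:3].T+Ti[:3,3]
    q=Q[(abs(Q[:,1])<7)&(abs(Q[:,0])<120)&(Q[:,2]>3)&(Q[:,2]<190)]
    k=Q[(Q[:,1]>17)&(Q[:,1]<45)&(abs(Q[:,0])<50)&(Q[:,2]>30)&(Q[:,2]<100)]
    print(n,len(q),q.min(0) if len(q) else '',q.max(0) if len(q) else '','knob',len(k),(np.median(k,0),k.min(0),k.max(0)) if len(k) else '')
    if len(q)>200 and n!='wrist':
        m=q.mean(0); w=np.linalg.svd(q-m,full_matrices=False)[2][2]; print(' n',np.round(w,3))
    np.save('hl_'+n,Q)
E
python3 held.py; python3 go.py 590 250 300 18.2
```

```text
scene 144 [-12.8  -3.1   3.8] [ 88.3   7.  138.8] knob 72 (array([ 6. , 29.6, 49.7]), array([-15. ,  17.2,  39. ]), array([16.1, 37.4, 73.2]))
side 670 [-92.4  -7.    3.1] [ 91.7   5.7 155.1] knob 0 
 n [-0.  1.  0.]
wrist 576 [ 4.2 -3.7  3. ] [86.9  7.  60.7] knob 843 (array([ 3. , 27.1, 49. ]), array([-18.2,  17.2,  41.8]), array([16.6, 36.3, 66.7]))
t 12.75 pos [ 616.7 -349.5  303.1] yaw 75.4 q6 [-0.62 -0.37] shift [ 0.5735 -0.1768  0.0041] dist 0.6001 turn 57.2 F [ 0.4 -0.2 -3.5] w 8.8
```

Call:
apply_moves(motion="0.02 -0.007 0 0;0.04 -0.014 -0.005 0;0.05 -0.017 -0.005 0;0.055 -0.019 0 0;0.055 -0.019 0 0;0.055 -0.019 0 0;0.055 -0.019 0 0;0.045 -0.015 0 0")

```text
time: 13.75
tool_pos: [585.7, 48.0, 314.1]
tcp_rot: [-3.14, -0.0, 1.317]
contact_force: [0.4, 0.3, -3.2]
grip_width: 8.6
finger_force: 30.0
```

Call:
apply_moves(motion="0.033 -0.01 0 4;0 0 0 8;0 0 0 10;0 0 0 10;0 0 0 10;0 0 0 8;0 0 0 5;0 0 0 2.2")

```text
time: 14.75
tool_pos: [584.8, 80.1, 313.8]
tcp_rot: [-3.141, 0.001, 0.316]
contact_force: [-0.2, -0.1, -2.5]
grip_width: 8.9
finger_force: 30.0
```

```bash
python3 go.py 556.4 248.3 303 18.2
```

```text
t 14.75 pos [584.8  80.1 313.8] yaw 18.1 q6 [0.01 1.26] shift [ 0.0253 -0.1687  0.0109] dist 0.1709 turn -0.1 F [-0.2 -0.1 -2.5] w 8.9
```

Call:
apply_moves(motion="0.004 -0.025 0 0;0.006 -0.04 0 0;0.006 -0.04 0 0;0.005 -0.035 0 0;0.003 -0.02 0 0;0.001 -0.009 0 0;0 0 0 0")

```text
time: 15.62
tool_pos: [556.2, 248.2, 314.5]
tcp_rot: [3.141, 0.0, 0.318]
contact_force: [0.5, 0.9, -2.7]
grip_width: 8.8
finger_force: 30.0
```

```bash
python3 go.py 556.4 248.3 303 18.2; python3 held.py; python3 - <<'E'
from geo import *
# tine tops seen by each camera, in tool frame (tool z = 314-123=~190)
from h import bot
zt=bot.get_obs()['tool_pos'][2]
for n in ['scene','side','wrist']:
    Q=np.load(f'hl_{n}.npy'); t=Q[(abs(Q[:,2]-(zt-121))<5)&(abs(Q[:,0])<75)&(Q[:,1]<60)&(Q[:,1]>-60)]
    if len(t)==0: continue
    _,lab,st,ce=cv2.connectedComponentsWithStats((np.histogram2d(t[:,0],t[:,1],bins=[75,60],range=[[-75,75],[-60,60]])[0]>0).astype(np.uint8))
    print(n,len(t)); print(np.round(np.c_[ce[1:,1]*2-75,ce[1:,0]*2-60,st[1:,4]],0).tolist())
E
```

```text
t 15.62 pos [556.2 248.2 314.5] yaw 18.2 q6 [0.29 1.55] shift [ 0.0003 -0.0001  0.0115] dist 0.0115 turn 0.0 F [ 0.5  0.9 -2.7] w 8.8
scene 314 [-53.9  -2.    3. ] [ 87.1   6.8 145.1] knob 96 (array([ 3.4, 28.7, 47.9]), array([-18.7,  18.6,  37.7]), array([16.5, 38.2, 66.8]))
 n [-0.  1.  0.]
side 1747 [-91.2  -7.    3.1] [ 85.8   3.4 150. ] knob 0 
 n [-0.  1.  0.]
wrist 500 [ 5.2 -3.5  3. ] [87.5  7.  55.5] knob 852 (array([ 3.9, 27.3, 47.5]), array([-18.3,  17. ,  40.5]), array([17.4, 36.3, 66.2]))
scene 38
[[-70.0, -56.0, 2.0], [-61.0, -56.0, 1.0], [-53.0, -56.0, 1.0], [-51.0, -40.0, 4.0], [-51.0, -12.0, 4.0], [-49.0, 42.0, 1.0], [-47.0, -10.0, 1.0], [-15.0, -58.0, 1.0], [-9.0, -58.0, 1.0], [-5.0, -58.0, 1.0], [3.0, -58.0, 1.0], [9.0, -58.0, 1.0], [43.0, -58.0, 1.0], [47.0, -42.0, 1.0], [47.0, -38.0, 1.0], [49.0, -12.0, 5.0], [51.0, -40.0, 1.0], [51.0, -36.0, 1.0], [50.0, 16.0, 3.0], [50.0, 44.0, 4.0], [73.0, -56.0, 1.0]]
side 34
[[-75.0, -60.0, 1.0], [-71.0, -60.0, 1.0], [-65.0, -58.0, 1.0], [-60.0, -60.0, 2.0], [-53.0, -60.0, 1.0], [-52.0, 12.0, 4.0], [-53.0, 39.0, 2.0], [-49.0, -60.0, 1.0], [-49.0, 40.0, 1.0], [-41.0, -60.0, 1.0], [-35.0, -60.0, 1.0], [-31.0, -60.0, 1.0], [45.0, 8.0, 1.0], [48.0, 12.0, 3.0], [47.0, 37.0, 3.0], [49.0, 42.0, 1.0], [53.0, -60.0, 1.0], [57.0, -60.0, 1.0], [63.0, -60.0, 1.0], [68.0, -59.0, 2.0], [73.0, -60.0, 1.0]]
wrist 243
[[-70.0, -53.0, 7.0], [6.0, -56.0, 68.0], [-49.0, -14.0, 9.0], [-49.0, -42.0, 9.0], [50.0, -42.0, 12.0], [50.0, -14.0, 9.0], [50.0, 14.0, 10.0], [50.0, 42.0, 12.0]]
```

```bash
python3 - <<'E'
from h import *
c=shot('scene'); a=cv2.resize(c['img'][200:350,230:400],None,fx=3,fy=3); d=shot('wrist')['img']
s=shot('side')['img'][170:330,130:330]; s=cv2.resize(s,None,fx=2.2,fy=2.2)
H=450; out=np.zeros((H+0,510+0,3),np.uint8); out=a
o2=np.zeros((600,800,3),np.uint8); o2[:300,:340]=cv2.resize(a,(340,300)); o2[:300,340:715]=cv2.resize(s,(375,300)); o2[300:,:400]=cv2.resize(d,(400,300))
cv2.imwrite('pics/m1.png',o2)
E
```

```text
(no output)
```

View pics/m1.png

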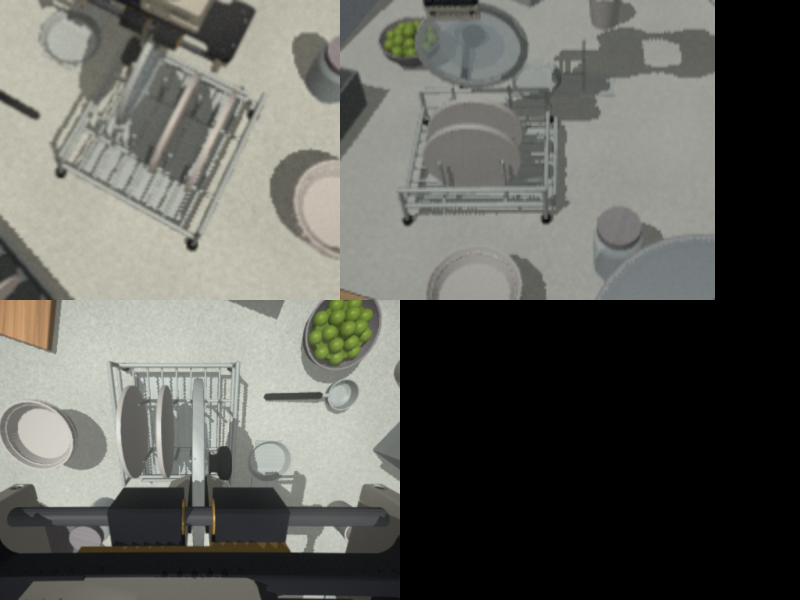

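Composite: in the wrist view the lid (200,440) hangs over the free slot right of plate b (165,430). The tine tops are at tool x ±50 and y ±14, so the lid is centred. I lower it.

Call:
apply_moves(motion="0 0 0.02 0;0 0 0.03 0;0 0 0.03 0;0 0 0.02 0;0 0 0.012 0;0 0 0.005 0;0 0 0 0")

```text
time: 16.8
tool_pos: [556.4, 248.4, 198.1]
tcp_rot: [-3.142, -0.001, 0.318]
contact_force: [0.2, -0.1, -2.8]
grip_width: 8.7
finger_force: 30.0
```

Call:
apply_moves(motion="0 0 0.003 0;0 0 0.002 0;0 0 0 0")

```text
time: 17.18
tool_pos: [556.1, 248.5, 192.7]
tcp_rot: [-3.142, -0.0, 0.318]
contact_force: [-0.2, 0.2, -2.2]
grip_width: 8.8
finger_force: 30.0
```

Call:
apply_moves(motion="0 0 0.002 0;0 0 0.002 0;0 0 0 0")

```text
time: 17.55
tool_pos: [556.0, 248.4, 188.5]
tcp_rot: [-3.142, 0.0, 0.318]
contact_force: [-0.8, 0.0, -2.9]
grip_width: 9.0
finger_force: 30.0
```

Call:
apply_moves(motion="0 0 0.002 0;0 0 0 0")

```text
time: 17.8
tool_pos: [556.0, 248.4, 186.5]
tcp_rot: [-3.142, 0.0, 0.318]
contact_force: [0.8, 0.2, -3.5]
grip_width: 9.0
finger_force: 30.0
```

Call:
apply_moves(motion="0 0 0.002 0;0 0 0 0")

```text
time: 18.05
tool_pos: [556.9, 248.7, 185.4]
tcp_rot: [3.142, -0.002, 0.318]
contact_force: [1.2, 0.4, 0.1]
grip_width: 8.9
finger_force: 30.0
```

Call:
apply_moves(motion="0 0 0.001 0;0 0 0 0")

```text
time: 18.3
tool_pos: [557.1, 248.7, 185.1]
tcp_rot: [3.142, -0.003, 0.318]
contact_force: [1.9, -0.5, 4.7]
grip_width: 8.8
finger_force: 30.0
```

Call:
apply_moves(motion="0 0 0 0;0 0 0 0", fingers=-0.7)

```text
time: 18.55
tool_pos: [555.7, 248.4, 183.4]
tcp_rot: [-3.142, 0.001, 0.318]
contact_force: [0.3, 0.3, -0.1]
grip_width: 13.6
finger_force: 0.0
```

Call:
apply_moves(motion="0 0 0 0;0 0 0 0", fingers=-0.5)

```text
time: 18.8
tool_pos: [556.0, 248.4, 183.5]
tcp_rot: [-3.142, 0.0, 0.318]
contact_force: [-0.4, -0.6, 0.4]
grip_width: 22.3
finger_force: 0.0
```

Call:
apply_moves(motion="0 0 0 0;0 0 0 0;0 0 0 0", fingers=-0.25)

```text
time: 19.18
tool_pos: [556.1, 248.4, 183.7]
tcp_rot: [-3.142, -0.0, 0.318]
contact_force: [-0.0, -0.4, -0.5]
grip_width: 34.4
finger_force: 0.0
```

```bash
python3 lid.py w7
```

```text
0.82 5542 3946 n [ 0.3 -0.9 -0.1] elev -4.636327322282271 az -71.79419551440616 zrange 48.10535032634539 214.52667582277604 mean [580.8 250.  165. ]
0.3 2010 1533 n [0. 0. 1.] elev 89.25100860314988 az 81.80419169101009 zrange 4.951167213261499 12.736962523984573 mean [540.3  64.3   8.4]
```

Call:
apply_moves(motion="0 0 -0.02 0;0 0 -0.03 0;0 0 -0.04 0;0 0 -0.04 0;0 0 0 0")

```text
time: 19.9
tool_pos: [557.3, 248.9, 317.6]
tcp_rot: [3.142, -0.008, 0.318]
contact_force: [0.2, 0.0, -0.1]
grip_width: 34.5
finger_force: 0.0
```

```bash
cat > lad.py <<'E'
from geo import *
from h import *
c=shot('wrist'); P,_=cloud(c); cv2.imwrite('pics/lad.png',c['img'])
for d in bot.cut_out(c,'ladle')[:2]:
    Q,_=cloud(c,d['pixels']); print('p',round(d['p'],2),len(Q),np.median(Q,0))
    Q=box(Q,600,760,-80,150,-5,45)
    dark=None
    if len(Q)<50: continue
    b=Q[(Q[:,1]<25)&(Q[:,2]>14)]; h=Q[(Q[:,1]>45)&(Q[:,2]>5)]
    print('bowl',circ(b),'handle',line(h),h[h[:,1].argmax()],h.mean(0))
q=box(P,470,580,0,120,15,23); 
if len(q)>20: print('dish',len(q),circ(q))
q=box(P,400,460,0,80,50,104)
if len(q)>5: print('fork',len(q),q.mean(0),rect(q),q.max(0))
E
python3 lad.py; python3 lid.py w8
```

```text
p 0.71 1969 [698.  -12.2  16.1]
bowl (array([706.8, -14.4]), np.float64(30.149544053304215)) handle (array([670.4,  86.2]), np.float64(-70.33028348145716)) [657.1 131.5  10.2] [670.4  86.2  18.7]
dish 567 (array([524.3,  65.1]), np.float64(48.19605710483019))
0.6 2381 1910 n [-0.3  0.9  0.1] elev 5.885400582842675 az 108.27859577535558 zrange 68.51793611740857 214.28206023400782 mean [569.5 243.9 161.3]Traceback (most recent call last):
  File "lid.py", line 8, in <module>
    Q,_=cloud(c,m);
        ~~~~~^^^^^
  File "h.py", line 14, in cloud
    p=cv2.undistortPoints(np.stack([u,v],1).astype(np.float64)[:,None],K,np.array(c['D'],float))[:,0]
      ~~~~~~~~~~~~~~~~~~~^^^^^^^^^^^^^^^^^^^^^^^^^^^^^^^^^^^^^^^^^^^^^^^^^^^^^^^^^^^^^^^^^^^^^^^
cv2.error: OpenCV(4.12.0) /io/opencv/modules/calib3d/src/undistort.dispatch.cpp:347: error: (-215:Assertion failed) CV_IS_MAT(_src) && CV_IS_MAT(_dst) && (_src->rows == 1 || _src->cols == 1) && (_dst->rows == 1 || _dst->cols == 1) && _src->cols + _src->rows - 1 == _dst->rows + _dst->cols - 1 && (CV_MAT_TYPE(_src->type) == CV_32FC2 || CV_MAT_TYPE(_src->type) == CV_64FC2) && (CV_MAT_TYPE(_dst->type) == CV_32FC2 || CV_MAT_TYPE(_dst->type) == CV_64FC2) in function 'cvUndistortPointsInternal'
```

```bash
python3 - <<'E'
from geo import *
import numpy as np
P=np.vstack(PP); g=box(P,715,880,-30,140,20,130); print('grapes',len(g),np.percentile(g[:,2],[50,90,95,98,99,100]),g[:,:2].min(0),g[:,:2].max(0),circ(g[g[:,2]>55]))
e=np.array([-.325,.946]); y=np.array([.946,.325])
for s in (48,60,72,100,140):
    c=np.array([704,-13])+s*e
    d=g[:,:2]-c; m=(abs(d@y)<98)&(abs(d@e)<40); print(s,c,m.sum(),np.percentile(g[m,2],[50,95,99,100]) if m.any() else '')
E
python3 go.py 684.5 43.8 200 108.8
```

```text
grapes 2101 [54.3 67.  69.9 73.8 77.1 82.3] [715.7 -29.4] [859.6 125.9] (array([794.6,  58.2]), np.float64(38.79198758224578))
48 [688.4  32.4] 592 [54.5 67.7 70.8 73.5]
60 [684.5  43.8] 563 [54.4 67.6 70.9 73.5]
72 [680.6  55.1] 478 [54.2 66.9 70.5 73.5]
100 [671.5  81.6] 258 [51.3 60.1 64.1 66. ]
140 [658.5 119.4] 1 [54.8 54.8 54.8 54.8]
t 20.1 pos [555.6 248.3 312.3] yaw 18.2 q6 [0.29 1.55] shift [0.0588 0.2346 0.1121] dist 0.2665 turn -90.6 F [-1.2  0.1  0.1] w 34.2
```

Call:
apply_moves(motion="0.012 0.045 0 0;0.012 0.046 0 0;0.012 0.046 0 0;0.012 0.046 0 0;0.011 0.046 0 0;0 0 0.01 -10.1;0 0 0.01 -10.1;0 0 0.01 -10.1", fingers=0)

```text
time: 21.1
tool_pos: [683.4, 49.1, 281.5]
tcp_rot: [-3.139, 0.002, 0.852]
contact_force: [-0.1, -0.9, 0.1]
grip_width: 45.9
finger_force: 0.0
```

Call:
apply_moves(motion="0 0 0.02 -10.1;0 0 0.02 -10.1;0 0 0.02 -10.1;0 0 0.02 -10.1;0 0 0.02 -10;0 0 0.02 -10;0 0 0 0")

```text
time: 21.98
tool_pos: [682.1, 49.4, 160.5]
tcp_rot: [-3.136, -0.002, 1.899]
contact_force: [0.3, -0.1, 0.5]
grip_width: 46.0
finger_force: 0.0
```

```bash
python3 lad.py;  python3 go.py 682.5 49.5 14 108.8
```

```text
p 0.75 3095 [694.3  -7.1  16.3]
bowl (array([706.1, -14.3]), np.float64(30.07678660544738)) handle (array([669.4,  87.6]), np.float64(-70.50680134483996)) [656.2 129.3  10.9] [669.4  87.6  18.7]
dish 1868 (array([524. ,  64.4]), np.float64(48.50577444160319))
fork 327 [437.6  33.7  54.6] ((436.4431457519531, 37.62432861328125), (3.7136435508728027, 38.93147277832031), 16.839942932128906) [442.9  56.6  63.3]
t 22.07 pos [683.7  49.4 163.5] yaw 108.7 q6 [-0.04 -0.37] shift [ 0.0004 -0.001   0.1495] dist 0.1495 turn -0.1 F [0.  0.7 1.4] w 45.6
```

View pics/lad.png

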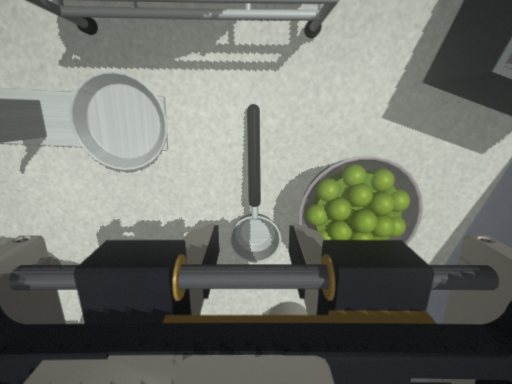

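Call:
apply_moves(motion="0 0 0.04 -0.7;0 0 0.04 0;0 0 0.04 0;0 0 0.02 0;0 0 0.008 0;0 0 0 0")

```text
time: 22.82
tool_pos: [684.4, 49.4, 16.6]
tcp_rot: [3.14, 0.0, 1.913]
contact_force: [0.5, 0.5, -1.0]
grip_width: 46.0
finger_force: 0.0
```

Call:
apply_moves(motion="0 0 0 0;0 0 0 0;0 0 0 0;0 0 0 0", fingers=-1)

```text
time: 23.32
tool_pos: [683.7, 49.4, 16.1]
tcp_rot: [3.141, 0.0, 1.913]
contact_force: [-0.6, 0.4, 2.1]
grip_width: 12.6
finger_force: 29.9
```

Call:
apply_moves(motion="0 0 0 0;0 0 0.002 0;0 0 0.002 0;0 0 0 0", fingers=-0.5)

```text
time: 23.82
tool_pos: [683.5, 49.4, 11.3]
tcp_rot: [-3.141, -0.0, 1.913]
contact_force: [0.1, 0.3, 0.0]
grip_width: 23.1
finger_force: 0.0
```

Call:
apply_moves(motion="0 0 0 0;0 0 0 0;0 0 0 0", fingers=-1)

```text
time: 24.2
tool_pos: [683.7, 49.4, 11.7]
tcp_rot: [3.142, -0.0, 1.913]
contact_force: [0.0, 0.3, 0.6]
grip_width: 12.6
finger_force: 30.0
```

Call:
apply_moves(motion="0 0 -0.01 0;0 0 -0.02 0;0 0 -0.03 0;0 0 -0.04 0;0 0 -0.04 0;0 0 -0.02 0;0 0 0 0")

```text
time: 25.08
tool_pos: [684.9, 49.4, 175.4]
tcp_rot: [3.136, 0.002, 1.913]
contact_force: [0.3, 0.3, -2.2]
grip_width: 12.7
finger_force: 30.0
```

```bash
cat > hl.py <<'E'
from geo import *
from h import *
o=bot.get_obs(); Ti=np.linalg.inv(T_tool(o)); print(o['tool_pos'],o['grip_width'],o['contact_force'])
for n in ['scene','side','wrist']:
    c=shot(n); P,_=cloud(c); Q=P@Ti[:3,:3].T+Ti[:3,3]
    h=Q[(abs(Q[:,1])<11)&(Q[:,0]>15)&(Q[:,0]<110)&(abs(Q[:,2]+5)<45)]
    b=Q[(abs(Q[:,1])<36)&(Q[:,0]<-15)&(Q[:,0]>-110)&(Q[:,2]>-30)&(Q[:,2]<75)]
    print(n,'handle',len(h),np.median(h,0) if len(h) else '', np.polyfit(h[:,0],h[:,2],1) if len(h)>8 else '',h[:,0].max() if len(h) else '','bowl',len(b),(np.percentile(b,[2,50,98],axis=0)) if len(b) else '')
E
python3 hl.py; python3 go.py 520 60 150 197.6
```

```text
[684.9  49.4 175.4] 12.749245356880289 [ 0.3  0.3 -2.2]
scene handle 119 [50.2  2.2 -6.7] [  0.1 -13.7] 82.69759985084295 bowl 203 [[-101.   -30.   -17.7]
 [ -87.6   -4.7   -1.5]
 [ -47.4   26.8   10.4]]
side handle 73 [54.1 -1.6 -0.7] [  0.2 -13.5] 89.31740801589679 bowl 33 [[-91.4 -30.3 -10.9]
 [-59.7   6.2  -1.4]
 [-21.9  21.4  12.6]]
wrist handle 2876 [52.3  0.3 -2.1] [ 0.1 -9.1] 86.54901940981243 bowl 772 [[-67.  -11.6 -12.5]
 [-40.9  -0.2  -6.6]
 [-29.2  11.8  12.6]]
t 25.23 pos [683.1  49.4 170.8] yaw 109.6 q6 [-0.04 -0.38] shift [ 0.0647 -0.15    0.0211] dist 0.1648 turn -88.0 F [-0.4  0.6 -1.7] w 12.8
```

```bash
python3 go.py 474 48.8 125 197.6
```

```text
t 25.23 pos [683.1  49.4 170.8] yaw 109.6 q6 [-0.04 -0.38] shift [ 0.0696 -0.1971  0.0462] dist 0.2141 turn -88.0 F [-0.4  0.6 -1.7] w 12.8
```

Call:
apply_moves(motion="0.01 -0.028 0 0;0.016 -0.045 0 0;0.016 -0.045 0 0;0.016 -0.045 0 0;0.012 -0.034 0 0;0 0 0 -8;0 0 0 -10;0 0 0 -10")

```text
time: 26.22
tool_pos: [473.9, 49.2, 170.8]
tcp_rot: [-3.14, -0.002, 2.408]
contact_force: [0.3, 0.6, -1.5]
grip_width: 13.0
finger_force: 30.0
```

Call:
apply_moves(motion="0 0 0 -10;0 0 0 -10;0 0 0 -10;0 0 0 -10;0 0 0 -10;0 0 0 -7;0 0 0 -3;0 0 0 0")

```text
time: 27.22
tool_pos: [474.1, 49.2, 170.9]
tcp_rot: [3.141, -0.002, -2.835]
contact_force: [-0.1, -0.8, -2.2]
grip_width: 13.2
finger_force: 30.0
```

```bash
python3 hl.py; python3 go.py 474 48.8 125 197.6; python3 - <<'E'
from geo import *
from h import *
c=shot('wrist'); P,_=cloud(c); cv2.imwrite('pics/fork.png',c['img'])
q=box(P,410,465,0,85,40,104); print(len(q))
T=np.linalg.inv(T_tool(bot.get_obs())); Q=q@T[:3,:3].T+T[:3,3]
for z0 in range(40,104,8):
    s=(q[:,2]>=z0)&(q[:,2]<z0+8)
    if s.sum(): print(z0,s.sum(),'tool x,y',np.percentile(Q[s],[2,50,98],axis=0)[:,:2].tolist())
q=box(P,470,590,0,120,15,23); Qd=q@T[:3,:3].T+T[:3,3]; print('dish',len(q),circ(q) if len(q)>9 else '',circ(Qd) if len(q)>9 else '')
E
```

```text
[474.1  49.2 170.9] 13.173975119429759 [-0.1 -0.8 -2.2]
scene handle 0    bowl 373 [[-99.6 -32.3 -17.9]
 [-62.1  -6.3  -0.1]
 [-21.8  23.7   9.2]]
side handle 55 [58.5  5.5 -0.6] [ 0.1 -7.1] 85.83673947256909 bowl 209 [[-98.3 -29.1 -13.6]
 [-72.8 -11.4  -0.7]
 [-46.5  31.4  12.1]]
wrist handle 2803 [51.3  0.2 -6. ] [  0.1 -13. ] 84.63302939309494 bowl 769 [[-68.7 -11.7 -16.8]
 [-42.9  -0.3 -11.1]
 [-30.9  11.8   8.1]]
t 27.38 pos [474.4  49.2 171.3] yaw -162.4 q6 [-0.06 -1.93] shift [ 0.0005 -0.0003  0.0463] dist 0.0463 turn -0.0 F [ 0.1  0.3 -1. ] w 13.0
279
40 13 tool x,y [[43.08217652383473, -17.314479399847425], [43.50723393065999, 14.160220879396647], [43.88763389108394, 20.4088451161035]]
48 14 tool x,y [[43.32083221282979, -17.850156099501614], [43.5905701473846, 0.9659246841032072], [43.981292352670515, 19.711176473145173]]
56 16 tool x,y [[43.1386385080215, -17.36598646563735], [43.57242087567866, 0.9226237112724576], [43.92474708606557, 20.26694523911117]]
64 24 tool x,y [[41.26122067409289, -18.001698579604703], [43.70163048915859, -11.681751150197073], [43.89690114703061, 19.54493621937041]]
72 20 tool x,y [[42.020165902765484, -17.931230400762175], [43.50655628402822, -10.91339400337673], [44.01285303627835, 20.098301710717276]]
80 34 tool x,y [[39.844784230222245, -17.210431745405266], [43.332588562176994, 13.38042985045361], [44.02465837171588, 20.135235887317535]]
88 59 tool x,y [[40.321661747533675, -18.982885201384885], [42.7602540945054, -12.120335711941578], [44.03353131087341, 21.668388013842357]]
96 99 tool x,y [[39.9615653638945, -23.753403858925445], [42.04847527874239, -16.131150011589], [43.98845598640848, 26.335334000433473]]
dish 631 (array([522.8,  64.4]), np.float64(48.00299142657628)) (array([-50.7,  -0.2]), np.float64(48.002917947221995))
```

View pics/fork.png

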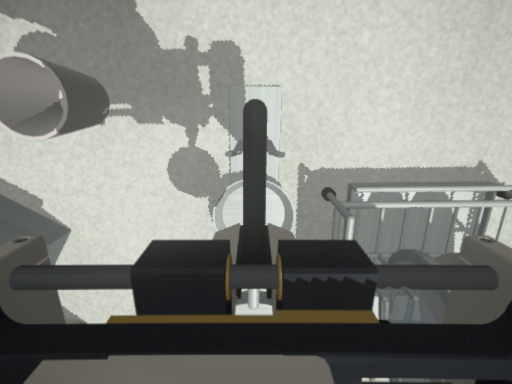

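The fork prongs (255,150) lie 42 mm along tool x, and its centre is 1 mm to +y of the handle. I shift and lower.

Call:
apply_moves(motion="0.0025 0.001 0.03 0;0 0 0.03 0;0 0 0.015 0;0 0 0.008 0;0 0 0.006 0;0 0 0.004 0;0 0 0 0")

```text
time: 28.3
tool_pos: [472.1, 49.4, 78.8]
tcp_rot: [-3.142, 0.0, -2.834]
contact_force: [1.0, 0.1, -1.4]
grip_width: 12.9
finger_force: 30.0
```

Call:
apply_moves(motion="0 0 0.002 0;0 0 0.002 0;0 0 0 0")

```text
time: 28.68
tool_pos: [471.9, 49.4, 74.6]
tcp_rot: [3.141, -0.0, -2.834]
contact_force: [0.5, -0.3, -1.9]
grip_width: 12.8
finger_force: 30.0
```

Call:
apply_moves(motion="0 0 0.002 0;0 0 0.002 0;0 0 0 0")

```text
time: 29.05
tool_pos: [472.6, 49.5, 71.0]
tcp_rot: [-3.141, 0.001, -2.834]
contact_force: [0.9, 1.6, 2.5]
grip_width: 12.7
finger_force: 30.0
```

```bash
python3 hl.py
```

```text
[472.6  49.5  71. ] 12.72087886892198 [0.9 1.6 2.5]
scene handle 0    bowl 705 [[-107.9  -32.7  -14.9]
 [ -71.7    1.9   51.5]
 [ -18.6   34.8   72. ]]
side handle 43 [64.5  5.4 -4.3] [ 0.1 -7.9] 86.01122045009953 bowl 392 [[-97.2 -32.   -9.1]
 [-59.   -9.   17.2]
 [-16.4  33.8  69.3]]
wrist handle 3072 [50.3  0.2 -9. ] [  0.  -10.4] 85.30801370611493 bowl 1197 [[-72.2 -34.7 -14.1]
 [-41.1   0.4  11.6]
 [-15.6  34.8  70.6]]
```

Call:
apply_moves(motion="0 0 0.002 0;0 0 0.002 0;0 0 0.002 0;0 0 0 0")

```text
time: 29.7
tool_pos: [472.1, 49.3, 64.5]
tcp_rot: [-3.142, 0.0, -2.834]
contact_force: [3.1, 0.3, 2.2]
grip_width: 12.8
finger_force: 30.0
```

Call:
apply_moves(motion="0 0 0.002 0;0 0 0.002 0;0 0 0 0")

```text
time: 30.08
tool_pos: [471.9, 49.4, 60.5]
tcp_rot: [3.141, -0.0, -2.834]
contact_force: [2.7, 0.4, 2.2]
grip_width: 12.8
finger_force: 30.0
```

```bash
python3 hl.py
```

```text
[471.9  49.4  60.5] 12.780626673563102 [2.7 0.4 2.2]
scene handle 7 [ 78.9  -1.4 -27.3]  83.90625876619242 bowl 647 [[-107.1  -33.3   -9.5]
 [ -69.6    1.3   36.2]
 [ -17.6   34.6   61.3]]
side handle 48 [ 63.9   5.3 -20.5] [ -0.1 -13.1] 85.15817216823177 bowl 293 [[-93.1 -29.9   2.8]
 [-53.9  -5.7  31.6]
 [-16.8  33.8  58.5]]
wrist handle 3406 [ 52.5   0.1 -22.6] [ -0.2 -10.7] 84.27676221834793 bowl 981 [[-88.1 -35.   -5.5]
 [-76.1   0.4  30.7]
 [-15.6  35.1  60.4]]
```

Call:
apply_moves(motion="0 0 0.002 0;0 0 0.001 0;0 0 0 0")

```text
time: 30.6
tool_pos: [471.8, 49.4, 57.6]
tcp_rot: [3.141, -0.0, -2.834]
contact_force: [2.9, -0.5, 2.1]
grip_width: 13.0
finger_force: 30.0
```

Call:
apply_moves(motion="0 0 0.001 0;0 0 0.001 0;0 0 0 0")

```text
time: 30.98
tool_pos: [471.8, 49.4, 55.6]
tcp_rot: [3.141, -0.0, -2.834]
contact_force: [1.3, 0.4, 1.9]
grip_width: 13.0
finger_force: 30.0
```

```bash
python3 hl.py
```

```text
[471.8  49.4  55.6] 13.02591745986779 [1.3 0.4 1.9]
scene handle 4 [ 73.1   0.8 -37.8]  75.65909288302572 bowl 627 [[-108.4  -33.5   -5.3]
 [ -67.1    0.6   37.4]
 [ -17.6   34.4   56.5]]
side handle 43 [ 60.1   6.1 -28.1] [ -0.2 -13.7] 81.66176922709167 bowl 250 [[-87.4 -28.2   9.4]
 [-51.7  -7.1  37.9]
 [-16.8  34.8  55.9]]
wrist handle 3487 [ 52.8  -0.3 -29.8] [ -0.3 -11.2] 81.90298061646507 bowl 954 [[-90.  -34.7   0.9]
 [-82.7   0.6  37.8]
 [-15.5  34.6  55.6]]
```

Call:
apply_moves(motion="0 0 0.001 0;0 0 0.001 0;0 0 0 0")

```text
time: 31.5
tool_pos: [471.9, 49.4, 54.6]
tcp_rot: [-3.141, 0.0, -2.834]
contact_force: [-2.6, -0.7, 13.8]
grip_width: 13.1
finger_force: 30.0
```

Call:
apply_moves(motion="0 0 0 0;0 0 0 0", fingers=-0.6)

```text
time: 31.75
tool_pos: [471.4, 49.4, 53.3]
tcp_rot: [3.141, -0.001, -2.834]
contact_force: [-0.8, -0.4, 0.4]
grip_width: 18.0
finger_force: 0.0
```

Call:
apply_moves(motion="0 0 0 0;0 0 0 0", fingers=-0.35)

```text
time: 32.0
tool_pos: [471.8, 49.4, 53.5]
tcp_rot: [3.141, -0.001, -2.834]
contact_force: [0.6, 0.4, 0.1]
grip_width: 29.0
finger_force: 0.0
```

```bash
python3 hl.py
```

```text
[471.8  49.4  53.5] 28.952137997066476 [0.6 0.4 0.1]
scene handle 4 [ 72.8   0.7 -36.7]  76.92815060043011 bowl 635 [[-107.4  -34.1   -8. ]
 [ -65.6    0.6   37. ]
 [ -16.9   34.3   54.3]]
side handle 44 [ 60.2   5.6 -31.7] [ -0.3 -12.9] 81.56812117669017 bowl 243 [[-87.5 -29.5   9. ]
 [-51.5  -7.2  36.6]
 [-16.6  34.5  53.5]]
wrist handle 3551 [ 52.6  -0.3 -32.7] [ -0.3 -12.8] 81.37853952437598 bowl 2489 [[-89.2 -27.1   1.6]
 [-74.9   1.4  38. ]
 [-16.7  26.7  46.3]]
```

Bowl contact was felt (14 N) and the ladle stays put on release. I retract straight up, then check everything.

Call:
apply_moves(motion="0 0 -0.01 0;0 0 -0.03 0;0 0 -0.05 0;0 0 -0.05 0;0 0 -0.05 0;0 0 -0.05 0;0.04 0 -0.02 0;0 0 0 0")

```text
time: 33.15
tool_pos: [433.0, 37.0, 316.3]
tcp_rot: [-3.14, 0.004, -2.835]
contact_force: [0.0, -0.3, -0.4]
grip_width: 30.0
finger_force: 0.0
```

Call:
apply_moves(motion="0 -0.05 0 0;0 -0.05 0 0;0 -0.05 0 0;0 -0.05 0 0;0 -0.05 0 0;0 0 0 0")

```text
time: 33.9
tool_pos: [510.0, -203.8, 311.8]
tcp_rot: [3.14, -0.002, -2.838]
contact_force: [0.2, 0.1, 0.8]
grip_width: 29.6
finger_force: 0.0
```

```bash
python3 - <<'E'
from geo import *
from h import *
old=PP
a=[shot(n) for n in('scene','side')]
P=np.vstack([cloud(c)[0] for c in a]); O=np.vstack(old)
for nm,b in {'cup':(405,490,-210,-120,30,95),'soap':(765,840,-165,-75,60,180),'jar':(230,325,355,450,60,120),'bowls':(365,515,465,615,30,80),'grapes':(725,870,-15,135,30,90),'clam':(290,460,-460,-270,20,60),'plateA':(440,640,331,385,130,200),'plateB':(470,640,270,330,130,200)}.items():
    q,r=box(P,*b),box(O,*b); print(nm,len(q),len(r),q.mean(0),r.mean(0))
al=np.radians(18.2); Rm=np.array([[np.cos(al),np.sin(al)],[-np.sin(al),np.cos(al)]])
Q=P.copy(); Q[:,:2]=(P[:,:2]-[543.3,288.2])@Rm.T
q=Q[(Q[:,2]>12)&(Q[:,2]<36)&(Q[:,0]<-122)&(Q[:,0]>-230)&(abs(Q[:,1])<60)]; print('tray',len(q),np.percentile(q[:,0],[2,50]))
q=Q[(Q[:,2]>95)&(Q[:,2]<225)&(Q[:,1]<-25)&(Q[:,1]>-95)&(abs(Q[:,0])<100)]; print('lid',len(q),q.mean(0),q.min(0),q.max(0))
q=box(P,490,575,20,110,22,60); print('bowl',len(q),q.mean(0),q[:,:2].min(0),q[:,:2].max(0))
h=box(P,385,470,0,85,78,125); print('handle',len(h),line(h),np.polyfit(h[:,0],h[:,2],1),h.max(0),h.min(0))
x=a[0]['img'][130:330,200:400]; y=a[1]['img'][150:300,150:300]
cv2.imwrite('pics/fin.png',np.hstack([cv2.resize(x,(400,400),interpolation=2),cv2.resize(y,(400,400),interpolation=2)]))
E
```

```text
cup 680 673 [ 448.6 -163.1   62.9] [ 448.6 -163.1   63.4]
soap 816 814 [ 795.1 -120.5  115.7] [ 794.9 -120.3  116.4]
jar 1236 952 [269.6 406.9  99.6] [275.9 403.2  99.1]
bowls 4092 4081 [441.2 540.1  58.2] [441.3 540.1  58.3]
grapes 1984 1998 [794.1  60.9  54.9] [794.1  61.   54.9]
clam 831 948 [ 378.  -355.4   36.4] [ 372.4 -363.9   36.7]
plateA 797 792 [523.4 357.4 162.1] [523.6 357.6 162.2]
plateB 793 786 [542.  303.6 162.2] [540.9 304.  162.3]
tray 85 [-134.1 -129.2]
lid 1844 [  0.2 -51.4 158. ] [-90.  -90.7  95.4] [ 90.  -28.8 215.9]
bowl 331 [528.1  61.   34.3] [490.2  20.2] [574.  103.8]
handle 152 (array([423.2,  34.3]), np.float64(15.873693314581866)) [ -0.1 132.1] [468.9  63.6 104.2] [392.3  12.2  78.1]
```

View pics/fin.png

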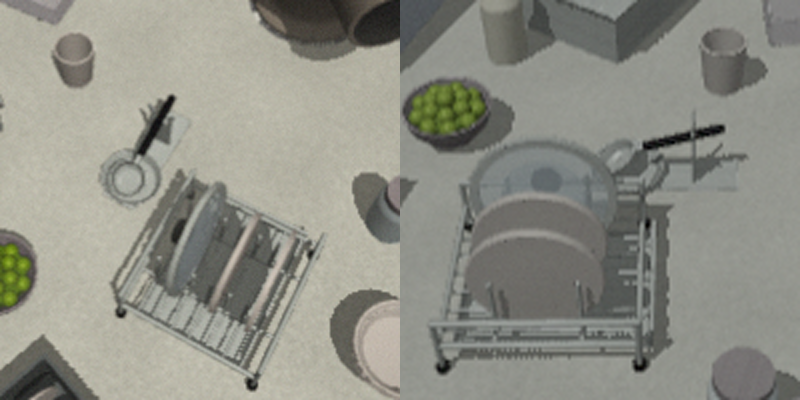

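The final pictures show the lid upright in its slot at (195,240), the ladle bowl in the dish at (130,180) with its handle in the fork at (155,125), and the tray home. The bystanders have not moved. I hand it in.

```bash
python3 -c "
from plant import bot
print(bot.close_job())"
```

```text
the job is handed in; nothing more can be done
None
```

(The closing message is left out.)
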